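# Hang the lift-off guard leaf on its two pintles and shut it

### The job

Lift the yellow guard leaf out of the wooden stand and hang it on the grey guard frame with the leaf well open: both sockets must go down together over the two upright pintles until fully home. Let it hang there by itself for a moment, then swing it shut against the rubber pad on the other post and let go. The hinge plate is adjustable and may have been set to either side, so feel or look for the pintles; be gentle, never force the leaf or press hard on the frame, and leave the other things on the bench alone.

Things in the scene. Friction and masses are not known exactly. Their poses are not given: they have to be found in the camera images.
- leaf: Lift-off guard leaf (all in mm): flat yellow steel plate 98 long (x), 10 thick (y), 115 high (z), 0.25-0.4 kg. Origin ON THE HINGE AXIS, level with the plate's lower edge; plate runs x 12..110, centred on y = 0. Two dark steel sockets (vertical tubes) on the hinge axis at x = 0. Starts upright in the wooden stand, free to be lifted straight out.
- leaf_top (a point): Middle of the leaf's bare top edge (leaf frame 61, 0, 115); pinch from above here, across the 10 mm thickness; flat faces below on both sides.
- lower_socket (a point): Centre of the lower end of the leaf's lower socket (leaf frame 0, 0, 12): tube of outer diameter 17, bore 10 right through, 20 high.
- upper_socket (a point): Centre of the lower end of the leaf's upper socket (leaf frame 0, 0, 78): same tube, 20 high.
- leaf_edge (a point): Middle of the leaf's free vertical edge (leaf frame 110, 0, 60).
- guard: Grey guard frame, fixed, front looks to its -x (mm); origin at bench level between the posts. Base 12 thick, x -30..54, y -82..80. Hinge post at y 13..77, x > 15, 151 high. Jamb post at y -68..-38, x > 7, 135 high. A brass collet, 36 high, lies at x > 15 between them. The hung leaf turns freely: pointing along the frame's -x it is 90 degrees open, along -y it is shut.
- hinge_nominal (a point): Frame point (0, 45, 56) mm: lower lug top if the hinge plate stood at mid-slot. The steel hinge plate with both pintles is clamped in slots: the real pintle axis lies at this point's x but UNMEASURED -14 to +14 mm from it along the frame's y; this point does not follow it. Find it by touch or eye; light forces do not shift it. Leaf fully home: lower_socket at this height.
- pintle_tips (a point): Frame point (0, 45, 72) mm, mid-slot like hinge_nominal (same unmeasured y offset): height of the lower pintle's tip. Two upright pintles on one axis, diameter 8, 16 long, tapered over the top 2; tips 72 and 137.5 above the bench, each on a lug (18 wide in y, 8 thick, x -8..16) with top at 56 and 121.5. The lower socket must enter sideways under the upper lug or come down beside it.
- jamb (a point): Middle of the black rubber pad's face on the jamb post (guard frame 7, -53, 81 mm), which the shut leaf rests against. In front of it a steel lift block (x -8..9, y -68..-30, top 42 above the bench) with a short ramp (x -26..-8, from 37 up): the freely hanging leaf sags about 3 or 4 at its free end, slides up the ramp in the last 15 degrees (a push of a few N) and then stays shut by friction; without that it may roll back a little.
- stand: Low wooden stand, fixed, base 60x86 mm, 32 high, with a slot 14 wide along its y, slot floor at z = 10. Origin at centre of underside. (Not listed: a tall extractor column with a splash screen stands left of the work, at about x 390..560, y 115..290 mm from the robot, up to 630 high; keep the wrist clear of it, for instance by leaning the hand towards the leaf's free edge.)
- screwdriver: Screwdriver with orange handle, 28x198x31, lying; bystander. Origin under its middle.
- paste_tin: Round green-lidded tin, diameter 72, 25 high; bystander. Origin at centre of underside.
- collet_nut: Grey steel flanged collet nut, diameter 38, 19 high; bystander. Origin at centre of underside.
- marker: Blue and white marker pen, 17x135x16, lying; bystander. Origin under its middle.
- wood_block: Plain wood block, 55x90x35; bystander. Origin at centre of underside.
- green_tape: Small roll of dark tape, diameter 58, 19 high; bystander. Origin at centre of underside.

How it is judged (in metres and radians):
On the way:
1. the leaf hangs home on both pintles by itself, not touched by the fingers, standing open by at least 35 degrees (z of lower_socket in the frame of guard between 0.053 and 0.0595 m and y of lower_socket in the frame of guard between 0.028 and 0.062 m and x of lower_socket in the frame of guard between -0.005 and 0.005 m and x of upper_socket in the frame of guard between -0.005 and 0.005 m and angle between leaf's own z axis and vertical below 0.06 rad and angle between the x axis of leaf and the y axis of guard, either way round above 0.6 rad and x of leaf_edge in the frame of guard below -0.05 m and contact force between the fingers and leaf below 0.1 N), for 0.2 s.
At the end, for the whole second after the job is handed in: The leaf hangs on both pintles, lower socket resting on its lug (within 3 mm of home height), upright within 3.4 degrees, and is shut: its free edge within about 9 mm of the frame's plane in front of the rubber pad (4 degrees). It is let go and at rest (z of lower_socket in the frame of guard between 0.053 and 0.0595 m and y of lower_socket in the frame of guard between 0.028 and 0.062 m and x of lower_socket in the frame of guard between -0.005 and 0.005 m and x of upper_socket in the frame of guard between -0.005 and 0.005 m and angle between leaf's own z axis and vertical below 0.06 rad and x of leaf_edge in the frame of guard between -0.009 and 0.009 m and y of leaf_edge in the frame of guard below -0.04 m and linear speed of leaf below 0.01 m/s and angular speed of leaf below 0.1 rad/s); the robot touches nothing.
It fails at once if the leaf is pressed against the guard frame or its hinge with more than 20 N in all (contact force between leaf and guard above 20 N).
It fails at once if the robot itself presses on the guard frame with more than 15 N (contact force between the arm and guard above 15 N).
It fails at once if the fingers press on the guard frame with more than 15 N (contact force between the fingers and guard above 15 N).
It fails at once if another thing on the bench is moved by more than 25 mm (distance of any of screwdriver, paste_tin, collet_nut, marker, wood_block, green_tape from where it was at the start of the episode above 0.025 m).
It also fails if it takes over 72 s, if anything falls off the work surface, if the arm or the gripper's body presses on something with over 40 N, if the wrist force passes 120 N, or if a joint passes its speed limit or range.

### The arm

A 6-joint arm with a two-finger parallel gripper is mounted at the origin on a cart in front of the work surface, level with it; the furniture and walls round the work are solid. World frame = base frame: x ahead of the robot, y to its left, z up, the work surface at z = 0. Lengths are in m, angles in degrees, forces in N, time in s.
With the tool pointing down it reaches from about 0.4 to 0.825 m from the base axis. Payload 7 kg.
Tool frame: the origin (TCP) lies between the finger pads; the fingertips stand 25 mm ahead of it and the grasp point (between the pads) lies 6 mm ahead of it; z points along the fingers, y is the line along which they close (so a half turn about z gives the same grasp; the last joint's range is limited). The gripper opens to 88 mm and grips with 3 to 60 N. Pads are 19 mm wide; open, the fingers measure 130 mm over their backs; the gripper's body (78 mm by 193 mm) begins 47 mm behind the grasp point.
Start: joints at [85.205, 20.546, 0.682, 0, -70.136, -16.507], TCP at [0.245, 0.629, 0.252] pointing down, gripper open.
Joint ranges: [-176.03, 176.03], [-82.01, 121.73], [-58.28, 71.71], [-173.87, 95.51], [-174.79, -0.11], [-173.66, 173.66]. Speed limits (degrees/s): [136.94, 136.94, 172.46, 180, 180, 180].

### API

Orientations are given as [roll, pitch, yaw] about the fixed x, y, z axes, in that order (R = Rz(yaw) Ry(pitch) Rx(roll)).
In Python, from plant import r gives the robot as it stands.
- The arm moves only by the shell command python3 -m crank 'ROWS' [FORCE]. ROWS is JSON, a list of rows, each a list of 3 entries, a list of its own where there are three numbers: the turn, a rotation vector about the tool's x, y, z in degrees, then the shift along the tool's x, y, z in cm, then the closure, from -1 (fully open) to 1 (shut). In form: [[[wx, wy, wz], [dx, dy, dz], fingers], ...]. A call has 1 to 8 rows; each row shifts and turns the commanded pose from where the row before left it, along the tool's axes as they then stand; what a row does not reach is not made up. A row lasts 1/10 s, in which the tool goes at most 50 mm and 8.59 degrees, less where a joint would pass 70% of its speed; a pose out of reach is approached as far as the arm can. A call with a gripper value outside its range is refused whole. The fingers move at their own pace and stop on an object; FORCE is the grip in N (left out, the last holds). Time passes only in rows, so rows that do not move let the fingers close. It gives the time, the measured TCP pose, the force, the opening and the grip force at its end, in the units of the state.
- r.get_state(): the state, without advancing time (a new reading comes with each control period).
- r.capture(name): name is "side" or "top" or "wrist"; returns a dict with "color" (400x640x3 uint8, red, green, blue), "range_z" (400x640 float32, m along the optical axis (not along the pixel's ray), 0 where there is no reading), "intrinsics" (3x3 intrinsics, pixels), "world_from_camera" (4x4, takes a point from camera to world coordinates); the wrist camera has in their place "hand_eye" (4x4, takes a point from camera to tool coordinates, whose origin is the TCP and whose axes are the flange's). Camera axes: x right, y down, z forward; pixel columns grow to the right and rows downward; lengths in m; the calibration is good to about 2 mm. The wrist camera is an equidistant fisheye: a pixel r from the principal point sees the ray r / f radians off the axis. A picture is of the moment at which its call begins: read the wrist's pose just before it.
- r.close_job(): hands the job in; it is judged then, once.
The state is a dict: "time_s": time; "joints": joint angles; "qd": joint speeds; "joint_torque": joint torques, N m; "tcp_pos": TCP position; "eef_rot": TCP orientation; "contact_force": force on the tool from outside, world axes, zero at the start; "moment": the same for the moment, N m; "gripper_width": finger opening in m; "gripper_force": force on a finger pad.
Only numpy, scipy, OpenCV 4.12 (cv2) and the standard library are available. Lean on these libraries where they do the work, as an engineer would, in place of code of your own. Each camera call takes 0.05 s, during which the arm holds its last target. There are 200 camera calls.

## Working session

There is one attempt and no reset: what is moved stays moved. The work goes in short steps, Python scripts to look and compute and a shell command to move; the robot and the scene stay as the last step left them, time stands still between calls to the robot, and variables do not carry over. Pictures are saved under pics/ and viewed, at most 12 in all, crops included, and the job is handed in when it is done.

```bash
mkdir -p pics; cat > h.py <<'E'
import numpy as np, cv2
from plant import r
def cap(n,save=None):
    c=r.capture(n)
    np.savez('pics/%s.npz'%(save or n),**{k:v for k,v in c.items()})
    cv2.imwrite('pics/%s.png'%(save or n),cv2.cvtColor(c['color'],cv2.COLOR_RGB2BGR)); return c
def cloud(c):
    K=np.array(c['intrinsics']);T=np.array(c['world_from_camera']);z=c['range_z']
    v,u=np.mgrid[:z.shape[0],:z.shape[1]]
    P=np.stack([(u-K[0,2])/K[0,0]*z,(v-K[1,2])/K[1,1]*z,z],-1)
    W=P@T[:3,:3].T+T[:3,3]; W[z==0]=np.nan; return W
E
ls; python3 - <<'E'
from h import *
print(r.get_state())
for n in('top','side'):
    c=cap(n); print(n,np.array(c['world_from_camera']).round(3).tolist(),np.array(c['intrinsics']).round(1).tolist())
E
```

```text
h.py
pics
{'time_s': 0.0, 'joints': array([ 8.52029988e+01,  2.05893622e+01,  6.35849262e-01, -2.06194623e-02,
       -7.01367028e+01, -1.65073686e+01]), 'qd': array([ 0.0759944 ,  0.05854478, -0.14535183, -0.03564722,  0.0631787 ,
        0.05207788]), 'joint_torque': array([-2.05123561e-04, -5.82707798e+01,  2.93053526e+01,  6.99675679e+00,
        6.88621847e-03, -1.91535955e-04]), 'tcp_pos': array([0.24509433, 0.62845911, 0.25066026]), 'eef_rot': array([ 1.79907994e+02, -7.05128665e-03, -2.13113854e+01]), 'contact_force': array([-0.27902713, -0.46277902,  0.84881364]), 'moment': array([-0.01178679, -0.0043943 ,  0.04113657]), 'gripper_force': 0.0, 'gripper_width': 0.08772971297819926}
top [[-0.002, -0.993, 0.118, 0.431], [-1.0, 0.0, -0.016, 0.079], [0.016, -0.118, -0.993, 1.195], [0.0, 0.0, 0.0, 1.0]] [[463.1, 0.0, 318.6], [0.0, 463.1, 196.3], [0.0, 0.0, 1.0]]
side [[0.184, 0.801, -0.57, 1.17], [0.983, -0.159, 0.093, -0.056], [-0.016, -0.577, -0.817, 0.984], [0.0, 0.0, 0.0, 1.0]] [[458.2, 0.0, 320.9], [0.0, 458.2, 203.2], [0.0, 0.0, 1.0]]
```

View pics/top.png

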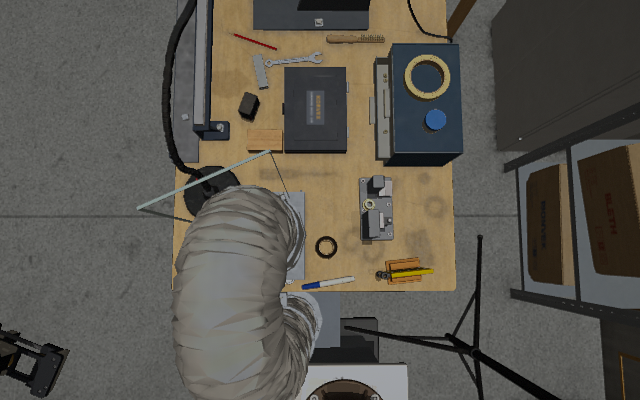

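View pics/side.png

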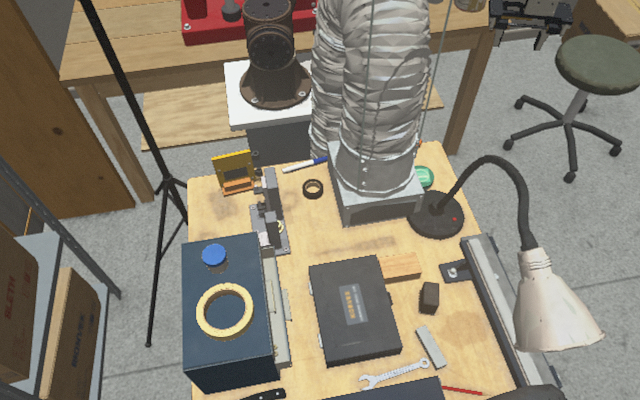

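The top view shows the stand and leaf at about (405,271), the guard at (377,208), with the hinge post probably at one end. In the side view the leaf is at (235,170) and the guard at (270,215). I'll enlarge both.

```bash
python3 - <<'E'
from h import *
t=cv2.imread('pics/top.png');s=cv2.imread('pics/side.png')
a=cv2.resize(t[165:295,340:445],None,fx=4.4,fy=4.4,interpolation=cv2.INTER_CUBIC)
cv2.imwrite('pics/ct.png',a)
b=cv2.resize(s[140:265,200:340],None,fx=4.6,fy=4.6,interpolation=cv2.INTER_CUBIC)
cv2.imwrite('pics/cs.png',b)
for n in('top','side'):
    c=np.load('pics/%s.npz'%n);W=cloud(c)
    h=cv2.cvtColor(c['color'],cv2.COLOR_RGB2HSV)
    m=(h[...,0]>22)&(h[...,0]<32)&(h[...,1]>170)&(h[...,2]>90)&(W[...,0]<.5)&(W[...,1]<.1)&(W[...,2]<.2)&(W[...,2]>.0)
    P=W[m];print(n,len(P),P.min(0),P.max(0))
    T=P[P[:,2]>P[:,2].max()-.012];print(T.mean(0),T.min(0),T.max(0));d=np.linalg.svd(T[:,:2]-T[:,:2].mean(0))[2][0];print(d,np.degrees(np.arctan2(d[1],d[0])))
E
```

```text
top 174 [ 0.37217197 -0.20021339  0.11084264] [ 0.39019609 -0.10513679  0.13114691]
[ 0.38182803 -0.15146727  0.12625655] [ 0.37217197 -0.20021339  0.11990077] [ 0.39019609 -0.10513679  0.13114691]
[ 0.10797641 -0.99415346] -83.8013224884553
side 76 [ 0.37279007 -0.19748623  0.1218468 ] [ 0.38751278 -0.10462318  0.12962165]
[ 0.38066415 -0.1502954   0.12593263] [ 0.37279007 -0.19748623  0.1218468 ] [ 0.38751278 -0.10462318  0.12962165]
[ 0.09657478 -0.99532573] -84.45803531078965
```

View pics/ct.png

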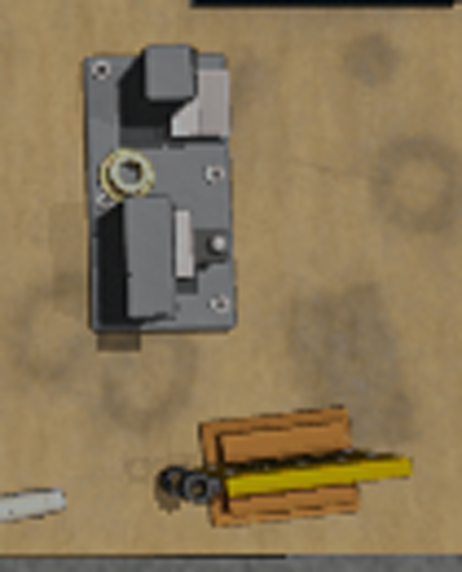

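View pics/cs.png

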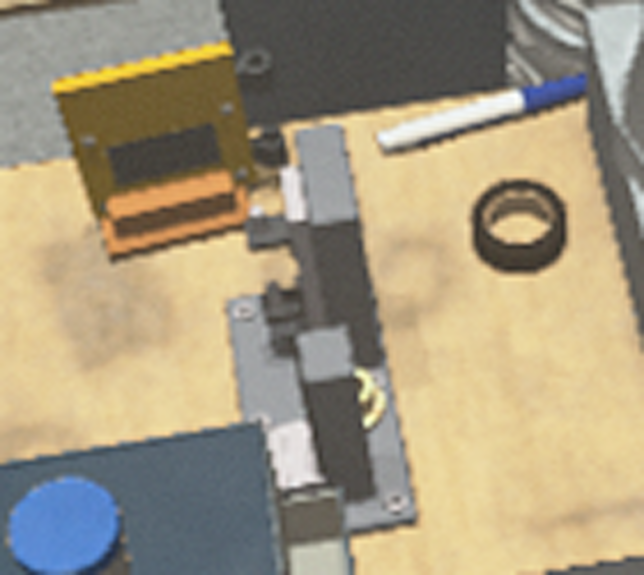

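```bash
cat >> h.py <<'E'
def onplane(c,u,v,z):
    K=np.array(c['intrinsics']);T=np.array(c['world_from_camera'])
    d=T[:3,:3]@np.array([(u-K[0,2])/K[0,0],(v-K[1,2])/K[1,1],1]);o=T[:3,3]
    return o+d*(z-o[2])/d[2]
E
python3 - <<'E'
from h import *
c=np.load('pics/top.npz');S=np.load('pics/side.npz')
P=lambda x,y,z:onplane(c,340+(x+.5)/4.4-.5,165+(y+.5)/4.4-.5,z)
Q=lambda x,y,z:onplane(S,200+(x+.5)/4.6-.5,140+(y+.5)/4.6-.5,z)
# guard-frame correspondences
L=[((-30,-82),(222,55),12),((-30,80),(238,327),12),((54,-82),(83,57),12),((54,80),(92,330),12),
((15,13),(167,195),151),((15,77),(172,316),151),((7,-38),(195,97),135),((7,-68),(192,45),135)]
g=np.array([l[0] for l in L])/1000;w=np.array([P(*l[1],l[2]/1000)[:2] for l in L])
H=(g-g.mean(0)).T@(w-w.mean(0));th=np.arctan2(H[0,1]-H[1,0],H[0,0]+H[1,1])
R=np.array([[np.cos(th),-np.sin(th)],[np.sin(th),np.cos(th)]]);t=w.mean(0)-R@g.mean(0)
print('guard',t,np.degrees(th));print(((w-t)@R-g).round(4))
for nm,p in dict(tip=P(218,243,.1375),lugc=P(212,246,.1215),plate=P(184,243,.135),sidetip=Q(266,208,.1375),slug_l=Q(248,233,.1215),slug_r=Q(298,240,.1215),
 S0=Q(230,303,.012),Sbr=Q(413,520,.012),Shp=Q(355,218,.151),Sjp=Q(352,345,.135),Shp2=Q(342,126,.151)).items(): print(nm,p[:2].round(4),((p[:2]-t)@R).round(4))
print('sockets', P(196,487,.098),Q(254,60,.098+.015), 'tipsyel',P(411,465,.125),P(225,480,.125))
W=cloud(c)
M=W.reshape(-1,3);G=(M[:,:2]-t)@R;k=(G[:,0]>-.035)&(G[:,0]<.0)&(abs(G[:,1]-.045)<.03)&(M[:,2]>.05)
print(np.c_[G[k],M[k,2]].round(3).tolist())
M=cloud(S).reshape(-1,3);G=(M[:,:2]-t)@R;k=(G[:,0]>-.02)&(G[:,0]<.01)&(abs(G[:,1]-.045)<.03)&(M[:,2]>.115)
print(np.c_[G[k],M[k,2]].round(3).tolist())
E
```

```text
guard [ 0.54014781 -0.09487825] 90.16352919229578
[[-0.0005  0.0006]
 [-0.0061 -0.0017]
 [-0.0024  0.0016]
 [-0.0052 -0.0003]
 [ 0.0087  0.0009]
 [ 0.0074 -0.0009]
 [-0.0014 -0.0013]
 [-0.0004  0.001 ]]
tip [ 0.5023 -0.0994] [-0.0044  0.0379]
lugc [ 0.5018 -0.0988] [-0.0039  0.0384]
plate [ 0.5025 -0.082 ] [0.013  0.0377]
sidetip [ 0.4995 -0.0948] [0.0002 0.0406]
slug_l [ 0.5012 -0.1063] [-0.0113  0.039 ]
slug_r [ 0.5106 -0.0816] [0.0134 0.0295]
S0 [ 0.4635 -0.1277] [-0.0326  0.0767]
Sbr [ 0.6214 -0.0463] [ 0.0483 -0.0814]
Shp [ 0.5252 -0.0513] [0.0436 0.0148]
Sjp [ 0.5894 -0.0626] [ 0.0321 -0.0494]
Shp2 [ 0.4649 -0.0502] [0.0449 0.0751]
sockets [ 0.37480482 -0.09164991  0.098     ] [ 0.37633457 -0.09162483  0.113     ] tipsyel [ 0.38717718 -0.19998711  0.125     ] [ 0.37973967 -0.10263257  0.125     ]
[[-0.002, 0.03, 0.124], [-0.004, 0.03, 0.124], [-0.006, 0.031, 0.126], [-0.01, 0.03, 0.119], [-0.011, 0.03, 0.124], [-0.002, 0.033, 0.122], [-0.005, 0.032, 0.12], [-0.006, 0.033, 0.125], [-0.009, 0.033, 0.124], [-0.011, 0.033, 0.122], [-0.001, 0.035, 0.125], [-0.002, 0.036, 0.138], [-0
[... 2004 characters left out ...]
 0.123], [0.004, 0.032, 0.124], [0.006, 0.03, 0.125], [0.008, 0.032, 0.123], [-0.013, 0.035, 0.121], [-0.011, 0.036, 0.118], [-0.008, 0.032, 0.122], [-0.006, 0.034, 0.12], [-0.004, 0.033, 0.121], [-0.001, 0.031, 0.122], [0.001, 0.031, 0.122], [0.003, 0.029, 0.124], [0.005, 0.032, 0.12], [0.008, 0.031, 0.12], [-0.013, 0.03, 0.124], [-0.011, 0.031, 0.122], [-0.009, 0.029, 0.123], [-0.006, 0.03, 0.121], [-0.004, 0.031, 0.12], [-0.002, 0.032, 0.118], [0.0, 0.032, 0.116], [0.003, 0.03, 0.119], [0.005, 0.031, 0.117], [0.007, 0.03, 0.117], [-0.014, 0.03, 0.12], [-0.012, 0.031, 0.117], [-0.009, 0.029, 0.119], [-0.007, 0.028, 0.12], [-0.005, 0.03, 0.117], [-0.002, 0.03, 0.116], [0.009, 0.023, 0.122]]
```

```bash
python3 - <<'E'
from h import *
for n in('top','side'):
    W=cloud(np.load('pics/%s.npz'%n))
    M=W.reshape(-1,3);M=M[np.isfinite(M[:,0])]
    G={}
    for x0 in np.arange(-.1,.75,.05):
        row=[]
        for y0 in np.arange(.65,-.3,-.05):
            k=(M[:,0]>=x0)&(M[:,0]<x0+.05)&(M[:,1]<=y0)&(M[:,1]>y0-.05)
            row.append('%4d'%(1000*M[k,2].max()) if k.any() else '   .')
        print('%.2f'%x0,' '.join(row))
    print()
E
```

```text
-0.10 -734 -749    .    .    .    .    .    .    .    .    .    .    .    .    .    .    .    .    .
-0.05 -735    .    .    .    .    .    .    .    .    .    .    .    .    .    .    . -742 -739 -730
0.00 -732    .    .    .    .    .    .    .    .    .    .    .    .    .    .    . -641 -737 -738
0.05 -738    .    .    .    .    .    .    .    .    .    7   38   48   49   39    7    5 -737 -738
0.10 -738    .    .    .    .    .    .    .    .    .    2   16   19   20   19    7    6 -389 -327
0.15 -741  339  338    .    .    .    .    .    .    .  425  287    4    3    0    2   -1 -735 -733
0.20  361  399  340    .    .    .    .  509  526  525  507  291 -395 -410 -736 -736 -736 -737 -731
0.25  386  400  338    .    .    .    .  531  544  541  524  196 -409 -407 -736 -737 -738 -741 -736
0.30    .    .    .    .    3    .    .  542  556  553  533   21   18    7    8   14    7    7    7
0.35    .    .    .    .    7    .    .  540  556  554  532  104   21   22  113  131  130  123    9
0.40    .    .    .    .    6    .    .  535  548  548  526  106   24    7    8   38   37    7    
[... 1604 characters left out ...]

0.40    .    .    .    .    6   26   30  519  529  531  522  106   24    6    4   36   35    6    8
0.45    .    .    .    .    7   29   28  539  531  529  513  151   22   12  157  139    5    5    5
0.50    .    .    .    .    5   26   30  463  488  485  449  104    5  132  155  140    5    6    6
0.55    .    .    .    .   20   29  120  120  371  374  602  103    6   16  139   46    .    .    .
0.60    .    .    .    .   15  306  301   27    6    4    6    6    5   15  139  176  176  175  176
0.65    .    .    .    0   18  355  355    6   39   39   54   54   55   55  116  179  223  223  179
0.70    .    .    .    5   18  374  387   19   39   40   57   55   56   54  137  180  225  224  180
```

```bash
python3 - <<'E'
from h import *
c=cap('wrist','w0'); print(np.array(c['hand_eye']).round(3).tolist(),np.array(c['intrinsics']).round(1).tolist())
E
```

```text
[[0.001, -0.961, -0.276, 0.075], [1.0, 0.001, -0.001, -0.0], [0.001, -0.276, 0.961, -0.133], [0.0, 0.0, 0.0, 1.0]] [[309.7, 0.0, 318.0], [0.0, 309.7, 202.3], [0.0, 0.0, 1.0]]
```

View pics/w0.png

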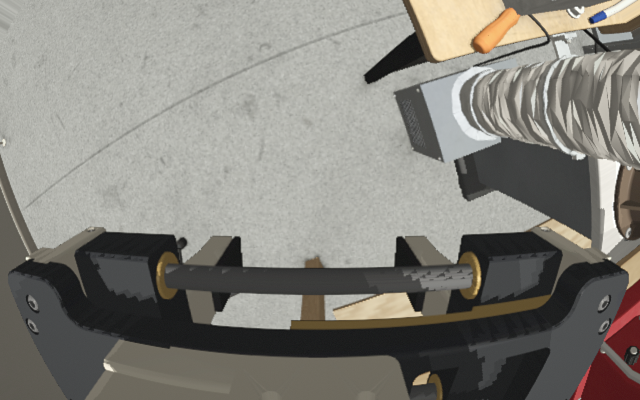

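The wrist view shows the silver duct right of centre (500,110), running down in front of the bench, so I have to go over it. First I'll move up and inward.

```bash
python3 -m crank '[[[0,0,0],[0,3,-3.5],0],[[0,0,0],[0,3,-3.5],0],[[0,0,0],[0,3,-3.5],0],[[0,0,0],[0,3,-3.5],0],[[0,0,0],[0,3,-3.5],0],[[0,0,0],[0,3,-3.5],0],[[0,0,0],[0,3,-3.5],0],[[0,0,0],[0,3,-3.5],0]]'; cat >> h.py <<'E'
from scipy.spatial.transform import Rotation as Ro
def go(pos,rpy,s=None):
    "tool-frame shift (cm) and rotvec (deg) from measured pose to target"
    s=s or r.get_state();R0=Ro.from_euler('xyz',s['eef_rot'],degrees=True);R1=Ro.from_euler('xyz',rpy,degrees=True)
    print('shift',(R0.inv().apply(np.array(pos)-s['tcp_pos'])*100).round(2),'turn',(R0.inv()*R1).as_rotvec(degrees=True).round(2))
E
python3 -c "
from h import *
print(r.get_state()['joints'].round(1))"
```

```text
time_s: 0.95
tcp_pos: [0.1577, 0.4036, 0.5328]
eef_rot: [-180.0, 0.0, -21.3]
contact_force: [0.7, 1.1, 2.3]
gripper_width: 0.0437
gripper_force: 0.0
[  94.9   -6.3    4.8   -0.  -101.1  -26.2]
```

```bash
python3 -m crank '[[[0,0,0],[0,0.3,-4.5],0],[[0,0,0],[0,0.3,-4.5],0],[[0,0,0],[0,0.3,-4.5],0],[[0,0,0],[0,0.2,-1.5],0],[[0,0,6.5],[4.6,0.3,0],0],[[0,0,6.5],[4.6,0.3,0],0],[[0,0,6.5],[4.6,0.3,0],0]]'; 
python3 -c "
from h import *
print(r.get_state()['joints'].round(1))"
```

```text
time_s: 1.65
tcp_pos: [0.2723, 0.3228, 0.681]
eef_rot: [179.9, -0.0, -41.0]
contact_force: [1.3, 0.4, 0.4]
gripper_width: 0.044
gripper_force: 0.0
[  76.9   -2.2   28.1   -0.  -120.4  -27.8]
```

```bash
python3 -m crank '[[[0,0,6.5],[4.6,0.3,0],0],[[0,0,6.5],[4.6,0.3,0],0],[[0,0,6.5],[4.6,0.3,0],0],[[0,0,6.5],[4.6,0.3,0],0],[[0,0,6.5],[4.6,0.3,0],0],[[0,0,6.5],[4.6,0.3,0],0],[[0,0,6.5],[4.6,0.3,0],0],[[0,0,6.5],[4.6,0.3,0],0]]'; 
python3 -m crank '[[[0,0,6.5],[4.6,0.3,0],0],[[0,0,6.5],[4.6,0.3,0],0],[[0,0,6.5],[4.6,0.3,0],0],[[0,0,8.5],[0,0,0],0],[[0,0,8.5],[0,0,0],0],[[0,0,8.5],[0,0,0],0],[[0,0,8.5],[0,0,0],0],[[0,0,8.5],[0,0,0],0]]'; 
python3 -c "
from h import *
print(r.get_state()['joints'].round(1))
go([.381,-.19,.35],[-160,0,96])"
```

```text
time_s: 2.45
tcp_pos: [0.4092, -0.0075, 0.681]
eef_rot: [179.9, -0.0, -93.1]
contact_force: [1.3, 0.7, 0.3]
gripper_width: 0.0438
gripper_force: 0.0
time_s: 3.25
tcp_pos: [0.3778, -0.1401, 0.6815]
eef_rot: [180.0, -0.0, -155.2]
contact_force: [0.2, 0.1, 0.6]
gripper_width: 0.0435
gripper_force: 0.0
[   8.1   -4.3   26.3   -0.  -120.6  -73.2]
shift [ 1.81 -4.67 33.15] turn [ 13.57  18.96 107.58]
```

```bash
cat >> h.py <<'E'
def rpyleaf(leafyaw,lean):
    a=np.radians(leafyaw);L=np.radians(lean);d=np.array([np.cos(a),np.sin(a),0]);k=np.array([0,0,1.])
    z=-d*np.sin(L)-k*np.cos(L);x=-d*np.cos(L)+k*np.sin(L)
    return Ro.from_matrix(np.stack([x,np.cross(z,x),z],1))
def goR(pos,R1,back=0):
    s=r.get_state();R0=Ro.from_euler('xyz',s['eef_rot'],degrees=True);pos=np.array(pos)-R1.as_matrix()[:,2]*back
    print('target',pos.round(3),R1.as_euler('xyz',degrees=True).round(1),'joints',s['joints'].round(1))
    print('shift',(R0.inv().apply(pos-s['tcp_pos'])*100).round(2),'turn',(R0.inv()*R1).as_rotvec(degrees=True).round(2))
E
python3 -c "
from h import *
goR([.381,-.151,.128],rpyleaf(-84.1,20),.1)
goR([.381,-.151,.128],rpyleaf(-84.1,0),.1)"
```

```text
target [ 0.385 -0.185  0.222] [-180.   -20.    95.9] joints [   8.1   -4.3   26.3   -0.  -120.6  -73.2]
shift [ 1.28 -4.37 45.95] turn [-18.98  13.55 107.67]
target [ 0.381 -0.151  0.228] [180.    0.   95.9] joints [   8.1   -4.3   26.3   -0.  -120.6  -73.2]
shift [ 0.17 -1.13 45.35] turn [ 0.0000e+00 -1.0000e-02  1.0893e+02]
```

```bash
python3 -m crank '[[[-1.46,1.04,8.28],[0,0,0],0],[[-1.46,1.04,8.28],[0,0,0],0],[[-1.46,1.04,8.28],[0,0,0],0],[[-1.46,1.04,8.28],[0,0,0],0],[[-1.46,1.04,8.28],[0,0,0],0],[[-1.46,1.04,8.28],[0,0,0],0],[[-1.46,1.04,8.28],[0,0,0],0],[[-1.46,1.04,8.28],[0,0,0],0]]'; 
python3 -m crank '[[[-1.46,1.04,8.28],[0,0,0],0],[[-1.46,1.04,8.28],[0,0,0],0],[[-1.46,1.04,8.28],[0,0,0],0],[[-1.46,1.04,8.28],[0,0,0],0],[[-1.46,1.04,8.28],[0,0,0],0],[[0,0,0],[0,0,0],0]]'; 
python3 -c "
from h import *
goR([.381,-.151,.128],rpyleaf(-84.1,20),.1)"
```

```text
time_s: 4.05
tcp_pos: [0.3782, -0.1399, 0.6813]
eef_rot: [175.1, -12.7, 138.8]
contact_force: [0.6, -0.8, -0.7]
gripper_width: 0.0441
gripper_force: 0.0
time_s: 4.65
tcp_pos: [0.373, -0.1573, 0.6707]
eef_rot: [179.3, -20.0, 97.5]
contact_force: [-0.4, 0.3, -0.2]
gripper_width: 0.0439
gripper_force: 0.0
target [ 0.385 -0.185  0.222] [-180.   -20.    95.9] joints [ -14.3    1.6   36.8  -24.7 -129.6 -173.5]
shift [-18.09   0.27  41.18] turn [ 0.16 -0.03  1.49]
```

```bash
python3 -m crank '[[[0,0,0],[-2,0,4.5],0],[[0,0,0],[-2,0,4.5],0],[[0,0,0],[-2,0,4.5],0],[[0,0,0],[-2,0,4.5],0],[[0,0,0],[-2,0,4.5],0],[[0,0,0],[-2,0,4.5],0],[[0,0,0],[-2,0,4.5],0],[[0,0,0],[0,0,0],0]]'; 
python3 -c "
from h import *
goR([.381,-.151,.128],rpyleaf(-84.1,20),.1)"
```

```text
time_s: 5.45
tcp_pos: [0.3782, -0.1778, 0.3221]
eef_rot: [179.9, -20.3, 97.4]
contact_force: [0.8, 0.1, 0.4]
gripper_width: 0.0441
gripper_force: 0.0
target [ 0.385 -0.185  0.222] [-180.   -20.    95.9] joints [ -15.7    1.5   -9.3  -18.7  -87.5 -154.7]
shift [-4.23  0.51  9.11] turn [-0.39 -0.33  1.42]
```

Joint 6 is comfortable now. Go to the pre-grasp pose, then look with the wrist camera.

```bash
python3 -m crank '[[[-0.2,-0.3,0.7],[-2.1,0.25,4.5],0],[[-0.2,0,0.7],[-2.1,0.25,4.5],0],[[0,0,0],[0,0,0],0],[[0,0,0],[0,0,0],0]]'; 
python3 -c "
from h import *
goR([.381,-.151,.128],rpyleaf(-84.1,20),0)
s=r.get_state();c=cap('wrist','w1');np.savez('pics/w1s.npz',p=s['tcp_pos'],e=s['eef_rot'])"
```

```text
time_s: 5.85
tcp_pos: [0.3891, -0.1882, 0.2312]
eef_rot: [179.4, -19.6, 96.2]
contact_force: [0.4, -1.2, 0.5]
gripper_width: 0.0438
gripper_force: 0.0
target [ 0.381 -0.151  0.128] [-180.   -20.    95.9] joints [ -16.4    6.   -16.3  -18.9  -75.7 -151.5]
shift [ 0.09 -0.53 10.99] turn [0.55 0.37 0.28]
```

View pics/w1.png

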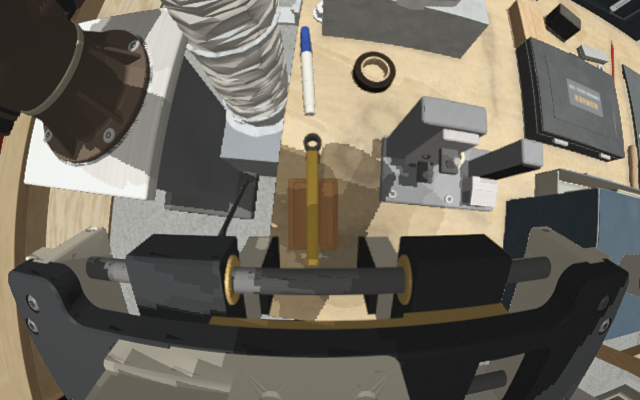

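The wrist view shows the leaf's top strip running from the socket at (312,142) to (313,265), between the fingers and slightly left of centre. That matches the computed −0.5 cm. The hinge lugs are at (425,165).

```bash
python3 -m crank '[[[0.5,0.3,0.3],[0.1,-0.5,0],0],[[0,0,0],[0,0,3.7],0],[[0,0,0],[0,0,3.7],0],[[0,0,0],[0,0,3],0],[[0,0,0],[0,0,0],0],[[0,0,0],[0,0,0],0]]' 30; 
python3 -c "
from h import *
goR([.381,-.151,.128],rpyleaf(-84.1,20),0)"
```

```text
time_s: 6.5
tcp_pos: [0.3805, -0.1524, 0.1332]
eef_rot: [179.9, -19.9, 95.9]
contact_force: [0.1, -0.5, -0.1]
gripper_width: 0.044
gripper_force: 0.0
target [ 0.381 -0.151  0.128] [-180.   -20.    95.9] joints [ -12.8   10.1  -25.4  -21.3  -62.7 -150.1]
shift [-0.05  0.07  0.54] turn [0.12 0.07 0.01]
```

```bash
python3 -m crank '[[[0,0,0],[0,0,0.5],0],[[0,0,0],[0,0,0],0],[[0,0,0],[0,0,0],1],[[0,0,0],[0,0,0],1],[[0,0,0],[0,0,0],1],[[0,0,0],[0,0,0],1],[[0,0,0],[0,0,0],1],[[0,0,0],[0,0,0],1]]' 30; python3 -c "
from h import *
print(r.get_state()['contact_force'],r.get_state()['moment'])"
```

```text
time_s: 7.3
tcp_pos: [0.3793, -0.1502, 0.1266]
eef_rot: [180.0, -20.0, 95.8]
contact_force: [-0.1, -0.4, 0.6]
gripper_width: 0.0099
gripper_force: 30.0
[-0.12396484 -0.43835527  0.57183825] [-1.27638699 -0.2907892   0.03146568]
```

```bash
python3 -m crank '[[[0,0,0],[0.34,0,-0.94],1],[[0,0,0],[0.69,0,-1.88],1],[[0,0,0],[0.69,0,-1.88],1],[[0,0,0],[0.51,0,-1.41],1],[[0,0,0],[0,0,0],1],[[0,0,0],[0,0,0],1],[[0,0,0],[0,0,0],1]]'; 
python3 -c "
from h import *
s=r.get_state();c=cap('wrist','w2');np.savez('pics/w2s.npz',p=s['tcp_pos'],e=s['eef_rot']);print(s['contact_force'],s['moment'],s['tcp_pos'])
c=cap('side','s2');W=cloud(c)
h=cv2.cvtColor(c['color'],cv2.COLOR_RGB2HSV)
m=(h[...,0]>20)&(h[...,0]<32)&(h[...,1]>150)&(abs(W[...,0]-.38)<.05)&(W[...,1]<-.09)&(W[...,1]>-.21)&(W[...,2]<.3)&(W[...,2]>.06)
P=W[m];print(len(P),P.min(0),P.max(0))
a=cv2.resize(cv2.imread('pics/w2.png')[90:240,240:500],None,fx=3,fy=3,interpolation=cv2.INTER_CUBIC)
b=cv2.resize(cv2.imread('pics/s2.png')[130:250,190:300],None,fx=3,fy=3,interpolation=cv2.INTER_CUBIC)
o=np.zeros((450+0,780,3),np.uint8);o[:450]=a;cv2.imwrite('pics/w2c.png',o)"
```

```text
time_s: 8.0
tcp_pos: [0.3786, -0.1498, 0.1909]
eef_rot: [-179.9, -20.0, 95.8]
contact_force: [-0.6, -0.2, -2.7]
gripper_width: 0.0095
gripper_force: 30.0
[-0.60631776 -0.24703291 -2.70347896] [-1.53501428 -0.27505577  0.0131217 ] [ 0.37859729 -0.14981635  0.19085222]
97 [ 0.36963814 -0.19758834  0.07583315] [ 0.38994699 -0.1047784   0.19322979]
```

View pics/w2c.png

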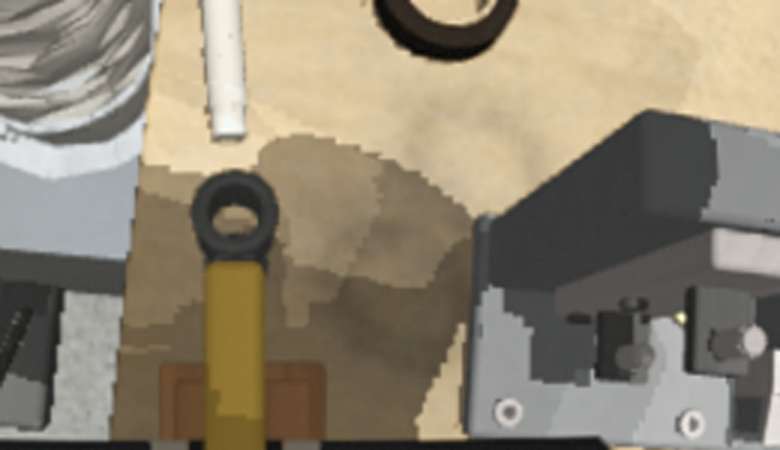

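The crop shows the socket bore at (235,213), which is full-frame (318,161). The upper pintle tip is at (752,342), full-frame (490.7,204), and the lower tip is at about (635,355), full-frame (451.5,208.5).

```bash
cat >> h.py <<'E'
def wray(c,s,u,v,z):
    K=np.array(c['intrinsics']);H=np.array(c['hand_eye']);d=np.array([u-K[0,2],v-K[1,2]])/K[0,0];th=np.hypot(*d)
    ray=np.array([*(d/th*np.sin(th)),np.cos(th)]);R=Ro.from_euler('xyz',s['e'],degrees=True)
    o=s['p']+R.apply(H[:3,3]);w=R.apply(H[:3,:3]@ray);return o+w*(z-o[2])/w[2]
E
python3 - <<'E'
from h import *
c=np.load('pics/w2.npz');s=np.load('pics/w2s.npz')
f=lambda x,y,z:wray(c,s,240+(x+.5)/3-.5,90+(y+.5)/3-.5,z).round(4)
print('socket top',f(235,213,.172))
print('upper tip',f(752,342,.1375),'lower tip',f(635,355,.072))
print('leaf end at top edge',f(235,262,.189))
# local depth around
for nm,(u,v) in dict(sock=(318,149),utip=(490,204),ltip=(451,208)).items():
    print(nm,c['range_z'][v-2:v+3,u-2:u+3].round(3).tolist())
E
```

```text
socket top [ 0.3731 -0.0903  0.172 ]
upper tip [ 0.5015 -0.0991  0.1375] lower tip [ 0.4983 -0.099   0.072 ]
leaf end at top edge [ 0.3743 -0.1021  0.189 ]
sock [[0.17100000381469727, 0.1720000058412552, 0.1720000058412552, 0.1720000058412552, 0.1720000058412552], [0.1720000058412552, 0.17000000178813934, 0.1720000058412552, 0.17299999296665192, 0.17100000381469727], [0.17100000381469727, 0.1720000058412552, 0.17299999296665192, 0.1720000058412552, 0.1720000058412552], [0.17299999296665192, 0.1720000058412552, 0.17100000381469727, 0.17100000381469727, 0.1720000058412552], [0.1720000058412552, 0.1720000058412552, 0.1720000058412552, 0.1720000058412552, 0.1720000058412552]]
utip [[0.2029999941587448, 0.20399999618530273, 0.20399999618530273, 0.20499999821186066, 0.2029999941587448], [0.20399999618530273, 0.20499999821186066, 0.20499999821186066, 0.20600000023841858, 0.2029999941587448], [0.20399999618530273, 0.20399999618530273, 0.20399999618530273, 0.20499999821186066, 0.20399999618530273], [0.20399999618530273, 0.20499999821186066, 0.2029999941587448, 0.20399999618530273, 0.20399999618530273], [0.20499999821186066, 0.20499999821186066, 0.20399999618530273, 0.20499999821186066, 0.2029999941587448]]
ltip [[0.2750000059604645, 0.27399998903274536, 0.2709999978542328, 0.27000001072883606, 0.27000001072883606], [0.27399998903274536, 0.2709999978542328, 0.2709999978542328, 0.27000001072883606, 0.26899999380111694], [0.27399998903274536, 0.2709999978542328, 0.27000001072883606, 0.27000001072883606, 0.27000001072883606], [0.2750000059604645, 0.27300000190734863, 0.27000001072883606, 0.2709999978542328, 0.26899999380111694], [0.2750000059604645, 0.27399998903274536, 0.2709999978542328, 0.26899999380111694, 0.27000001072883606]]
```

```bash
python3 - <<'E'
from h import *
s=r.get_state();R=Ro.from_euler('xyz',s['eef_rot'],degrees=True)
for d in([0,-.01,-.002],[.105,0,0],[.023,.001,0],[0,0,.01]):print(d,(R.inv().apply(d)*100).round(2))
print(s['joints'].round(0))
E
```

```text
[0, -0.01, -0.002] [-1.   -0.1  -0.15]
[0.105, 0, 0] [-0.99 10.45 -0.37]
[0.023, 0.001, 0] [-0.12  2.3  -0.05]
[0, 0, 0.01] [ 0.34 -0.   -0.94]
[ -12.    6.  -22.  -20.  -70. -154.]
```

```bash
python3 -m crank '[[[0,0,0],[-1,-0.1,-0.15],1],[[0,0,0],[-0.15,1.7,-0.06],1],[[0,0,0],[-0.23,2.4,-0.08],1],[[0,0,0],[-0.23,2.4,-0.08],1],[[0,0,0],[-0.23,2.4,-0.08],1],[[0,0,0],[-0.15,1.6,-0.06],1],[[0,0,0],[0,0,0],1],[[0,0,0],[0,0,0],1]]';python3 -m crank '[[[0,0,0],[0,0,0],1],[[0,0,0],[0,0,0],1]]';
python3 -c "
from h import *
s=r.get_state();c=cap('wrist','w3');np.savez('pics/w3s.npz',p=s['tcp_pos'],e=s['eef_rot']);print(s['contact_force'],s['moment'],s['tcp_pos'],s['joints'].round(1))
a=cv2.resize(cv2.imread('pics/w3.png')[100:240,260:440],None,fx=4,fy=4,interpolation=cv2.INTER_CUBIC)
cv2.imwrite('pics/w3c.png',a)"
```

```text
time_s: 8.9
tcp_pos: [0.4846, -0.1599, 0.1889]
eef_rot: [-179.9, -20.0, 95.8]
contact_force: [0.3, -0.4, -2.8]
gripper_width: 0.0098
gripper_force: 30.0
time_s: 9.1
tcp_pos: [0.4842, -0.16, 0.1898]
eef_rot: [180.0, -20.0, 95.8]
contact_force: [-0.7, -0.1, -3.3]
gripper_width: 0.0101
gripper_force: 30.0
[-0.65386553 -0.09715832 -3.26395939] [-1.56865602 -0.26432942 -0.03760052] [ 0.48416384 -0.15995326  0.18979953] [ -11.    14.5  -11.   -20.2  -71.6 -155.5]
```

View pics/w3c.png

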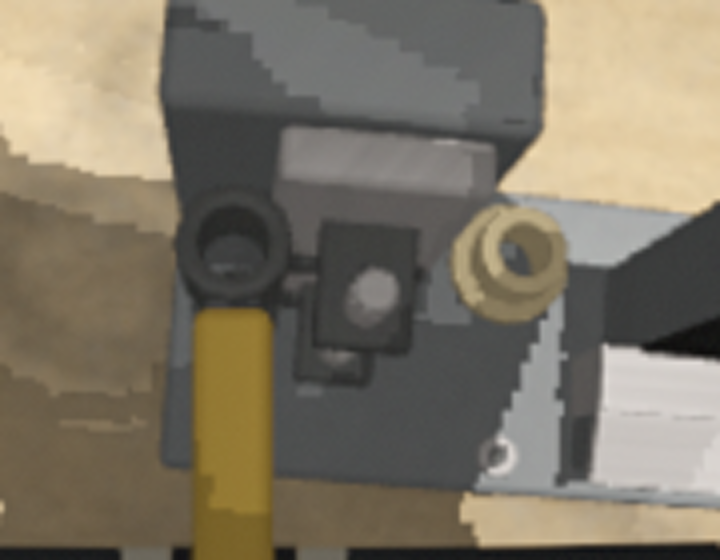

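The crop shows the upper socket's top ring centred at (234,243) and the upper pintle's top disc at (377,287). The lower pintle's tip shows below it at (337,352).

```bash
python3 - <<'E'
from h import *
c=np.load('pics/w3.npz');s=np.load('pics/w3s.npz')
f=lambda x,y,z:wray(c,s,260+(x+.5)/4-.5,100+(y+.5)/4-.5,z).round(4)
print('sock',f(234,243,.1712),f(233,245,.1712),'utip',f(377,287,.1375),'ltip',f(337,352,.072))
print('socket-edges',f(178,245,.1712),f(291,243,.1712),f(234,186,.1712),f(234,308,.1712))
K=np.array(c['intrinsics']);H=np.array(c['hand_eye']);R=Ro.from_euler('xyz',s['e'],degrees=True)
def wp(u,v):
    z=np.median(c['range_z'][v-1:v+2,u-1:u+2]);d=np.array([u-K[0,2],v-K[1,2]])/K[0,0];th=np.hypot(*d)
    P=np.array([*(d/th*np.tan(th)*z),z]);return (s['p']+R.apply(H[:3,:3]@P+H[:3,3])).round(4)
print('depth: tip',wp(354,171),'ring',wp(318,149),wp(330,161),wp(307,161),'lugtop',wp(348,180),'plate top',wp(318,190))
E
```

```text
sock [ 0.4787 -0.1004  0.1712] [ 0.4786 -0.1007  0.1712] utip [ 0.5025 -0.0983  0.1375] ltip [ 0.5016 -0.1016  0.072 ]
socket-edges [ 0.471  -0.1014  0.1712] [ 0.4866 -0.0995  0.1712] [ 0.4779 -0.0922  0.1712] [ 0.4796 -0.1095  0.1712]
depth: tip [ 0.5026 -0.098   0.1372] ring [ 0.478  -0.0938  0.1709] [ 0.4853 -0.1     0.171 ] [ 0.4726 -0.1012  0.1705] lugtop [ 0.5004 -0.1021  0.1222] plate top [ 0.4805 -0.1187  0.1878]
```

```bash
python3 -m crank '[[[0,0,0],[-0.03,0.8,-0.01],1],[[0,0,0],[-0.03,0.8,-0.01],1],[[0,0,0],[-0.03,0.78,-0.01],1],[[0,0,0],[0,0,0],1],[[0,0,0],[0,0,0],1],[[0,0,0],[0,0,0],1]]';
python3 -c "
from h import *
s=r.get_state();c=cap('wrist','w4');np.savez('pics/w4s.npz',p=s['tcp_pos'],e=s['eef_rot']);print(s['contact_force'],s['moment'],s['tcp_pos'],s['joints'].round(1))
a=cv2.resize(cv2.imread('pics/w4.png')[125:195,270:370],None,fx=7,fy=7,interpolation=cv2.INTER_CUBIC)
cv2.imwrite('pics/w4c.png',a)"
```

```text
time_s: 9.75
tcp_pos: [0.5083, -0.1584, 0.1895]
eef_rot: [180.0, -20.0, 95.8]
contact_force: [0.3, 0.7, -2.3]
gripper_width: 0.0097
gripper_force: 30.0
[ 0.25161992  0.66536395 -2.30549376] [-1.52183892 -0.25172541  0.0418043 ] [ 0.50830015 -0.15836828  0.1894885 ] [ -10.4   16.3   -8.5  -20.2  -72.1 -156.3]
```

View pics/w4c.png

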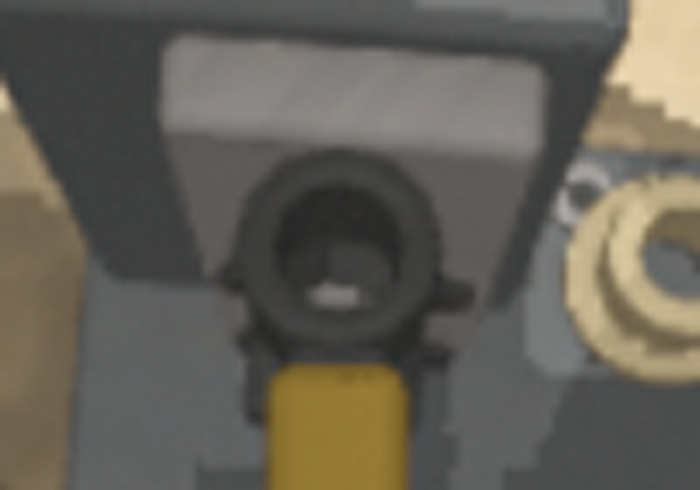

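The pintle's bright tip shows through the bore at crop (335,296). The bore's upper rim is centred at (338,252).

```bash
python3 - <<'E'
from h import *
c=np.load('pics/w4.npz');s=np.load('pics/w4s.npz')
f=lambda x,y,z:wray(c,s,270+(x+.5)/7-.5,125+(y+.5)/7-.5,z).round(4)
zt=.1708
print('bore',f(338,252,zt),'edges',f(272,252,zt),f(403,252,zt),f(338,185,zt),f(338,320,zt))
print('tip',f(335,296,.1375),'edges',f(308,296,.1375),f(362,296,.1375),f(335,284,.1375),f(335,309,.1375))
print('leaf end top',f(338,368,.1888))
print('cam',wray(c,s,320,203,0)-0, s['p']+Ro.from_euler('xyz',s['e'],degrees=True).apply(np.array(c['hand_eye'])[:3,3]))
E
```

```text
bore [ 0.5027 -0.0989  0.1708] edges [ 0.4975 -0.0994  0.1708] [ 0.5078 -0.0984  0.1708] [ 0.5021 -0.0934  0.1708] [ 0.5032 -0.1044  0.1708]
tip [ 0.5021 -0.0963  0.1375] edges [ 0.4996 -0.0965  0.1375] [ 0.5047 -0.096   0.1375] [ 0.502  -0.0951  0.1375] [ 0.5023 -0.0975  0.1375]
leaf end top [ 0.5039 -0.1109  0.1888]
cam [ 0.50623863 -0.1105803   0.        ] [ 0.50629288 -0.13386314  0.33982644]
```

```bash
python3 -m crank '[[[0,0,0],[0.11,-0.05,0.04],1],[[0,0,0],[-0.17,0,0.47],1],[[0,0,0],[-0.17,0,0.47],1],[[0,0,0],[0,0,0],1],[[0,0,0],[0,0,0],1],[[0,0,0],[0,0,0],1]]'; python3 -m crank '[[[0,0,0],[-0.034,0,0.094],1],[[0,0,0],[-0.034,0,0.094],1],[[0,0,0],[0,0,0],1]]'; python3 -m crank '[[[0,0,0],[-0.034,0,0.094],1],[[0,0,0],[0,0,0],1]]'
python3 -m crank '[[[0,0,0],[-0.034,0,0.094],1],[[0,0,0],[0,0,0],1]]'
```

```text
time_s: 10.4
tcp_pos: [0.508, -0.1574, 0.1797]
eef_rot: [180.0, -20.0, 95.8]
contact_force: [-0.7, 0.4, -2.6]
gripper_width: 0.01
gripper_force: 30.0
time_s: 10.7
tcp_pos: [0.5078, -0.1573, 0.1775]
eef_rot: [180.0, -20.0, 95.8]
contact_force: [0.7, 0.6, -2.2]
gripper_width: 0.0096
gripper_force: 30.0
time_s: 10.9
tcp_pos: [0.5078, -0.1573, 0.1765]
eef_rot: [180.0, -20.0, 95.8]
contact_force: [-0.4, 0.3, -3.0]
gripper_width: 0.0098
gripper_force: 30.0
time_s: 11.1
tcp_pos: [0.5079, -0.1574, 0.1756]
eef_rot: [180.0, -20.0, 95.8]
contact_force: [-0.2, -0.7, -3.8]
gripper_width: 0.0095
gripper_force: 30.0
```

```bash
for i in 1 2 3 4; do :; done; python3 -m crank '[[[0,0,0],[-0.034,0,0.094],1],[[0,0,0],[0,0,0],1]]'; python3 -m crank '[[[0,0,0],[-0.034,0,0.094],1],[[0,0,0],[0,0,0],1]]';python3 -m crank '[[[0,0,0],[-0.034,0,0.094],1],[[0,0,0],[0,0,0],1]]'; python3 -c "
from h import *
print(r.get_state()['contact_force'],r.get_state()['moment'])"
```

```text
time_s: 11.3
tcp_pos: [0.508, -0.1574, 0.1747]
eef_rot: [180.0, -20.0, 95.8]
contact_force: [0.4, -0.2, -2.6]
gripper_width: 0.0098
gripper_force: 30.0
time_s: 11.5
tcp_pos: [0.508, -0.1575, 0.1736]
eef_rot: [180.0, -20.0, 95.8]
contact_force: [0.0, -0.7, -2.0]
gripper_width: 0.0098
gripper_force: 30.0
time_s: 11.7
tcp_pos: [0.5079, -0.1576, 0.1727]
eef_rot: [180.0, -20.0, 95.8]
contact_force: [0.1, -1.4, -2.9]
gripper_width: 0.0098
gripper_force: 30.0
[ 0.06723843 -1.3811367  -2.8848109 ] [-2.23918449 -0.38552572  0.03244844]
```

```bash
python3 -m crank '[[[0,0,0],[-0.05,0,-0.02],1],[[0,0,0],[0,0,0],1]]'; python3 -m crank '[[[0,0,0],[-0.034,0,0.094],1],[[0,0,0],[-0.034,0,0.094],1],[[0,0,0],[0,0,0],1]]';python3 -m crank '[[[0,0,0],[-0.034,0,0.094],1],[[0,0,0],[-0.034,0,0.094],1],[[0,0,0],[0,0,0],1]]'; python3 -c "
from h import *
print(r.get_state()['contact_force'],r.get_state()['moment'])"
```

```text
time_s: 11.9
tcp_pos: [0.5079, -0.1577, 0.1726]
eef_rot: [180.0, -20.0, 95.8]
contact_force: [0.0, -1.6, -2.6]
gripper_width: 0.01
gripper_force: 30.0
time_s: 12.2
tcp_pos: [0.5079, -0.1578, 0.1705]
eef_rot: [180.0, -20.0, 95.8]
contact_force: [-0.2, 0.1, -2.3]
gripper_width: 0.0098
gripper_force: 30.0
time_s: 12.5
tcp_pos: [0.5079, -0.1578, 0.1685]
eef_rot: [180.0, -20.0, 95.8]
contact_force: [-0.1, -1.3, -3.5]
gripper_width: 0.01
gripper_force: 30.0
[-0.0688386  -1.25643621 -3.4527766 ] [-1.85755911 -0.35992305 -0.02663794]
```

Both pintles have entered the bores (leaf z ≈ 0.052). Carry on down.

```bash
python3 -m crank '[[[0,0,0],[-0.05,0,0.08],1],[[0,0,0],[-0.034,0,0.094],1],[[0,0,0],[-0.034,0,0.094],1],[[0,0,0],[-0.034,0,0.094],1],[[0,0,0],[0,0,0],1]]'; python3 -m crank '[[[0,0,0],[-0.034,0,0.094],1],[[0,0,0],[-0.034,0,0.094],1],[[0,0,0],[0,0,0],1]]';python3 -m crank '[[[0,0,0],[-0.034,0,0.094],1],[[0,0,0],[0,0,0],1]]'; python3 -c "
from h import *
print(r.get_state()['contact_force'],r.get_state()['moment'])"
```

```text
time_s: 13.0
tcp_pos: [0.5078, -0.1579, 0.1646]
eef_rot: [180.0, -20.0, 95.8]
contact_force: [-0.2, 0.2, -3.1]
gripper_width: 0.0097
gripper_force: 30.0
time_s: 13.3
tcp_pos: [0.5079, -0.1579, 0.1626]
eef_rot: [180.0, -20.0, 95.8]
contact_force: [-0.6, 0.4, -2.8]
gripper_width: 0.01
gripper_force: 30.0
time_s: 13.5
tcp_pos: [0.5079, -0.158, 0.1617]
eef_rot: [180.0, -20.0, 95.8]
contact_force: [0.5, -0.1, -2.2]
gripper_width: 0.0099
gripper_force: 30.0
[ 0.47241053 -0.11840078 -2.15917818] [-1.57811174 -0.2738791   0.02510082]
```

```bash
for i in 1; do python3 -m crank '[[[0,0,0],[-0.017,0,0.047],1],[[0,0,0],[0,0,0],1]]'; done; python3 -m crank '[[[0,0,0],[-0.017,0,0.047],1],[[0,0,0],[0,0,0],1]]'; python3 -m crank '[[[0,0,0],[-0.017,0,0.047],1],[[0,0,0],[0,0,0],1]]' | head -4
```

```text
time_s: 13.7
tcp_pos: [0.508, -0.158, 0.1612]
eef_rot: [180.0, -20.0, 95.8]
contact_force: [-0.5, -0.0, -2.5]
gripper_width: 0.0101
gripper_force: 30.0
time_s: 13.9
tcp_pos: [0.508, -0.158, 0.1607]
eef_rot: [180.0, -20.0, 95.8]
contact_force: [1.2, 0.1, -2.6]
gripper_width: 0.0099
gripper_force: 30.0
time_s: 14.1
tcp_pos: [0.5081, -0.1581, 0.1605]
eef_rot: [180.0, -20.0, 95.8]
contact_force: [-0.8, -0.2, -0.2]
```

The force now rises at the home height. Release and back off a little.

```bash
python3 -m crank '[[[0,0,0],[0,0,0],0.6],[[0,0,0],[0,0,0],0.3],[[0,0,0],[0,0,0],0.3],[[0,0,0],[0,0,0],0.3]]'; python3 -m crank '[[[0,0,0],[0,0,-2.5],0.3],[[0,0,0],[0,0,-3],0.3],[[0,0,0],[0,0,-2],0.3],[[0,0,0],[0,0,0],0.3],[[0,0,0],[0,0,0],0.3]]'
python3 -c "
from h import *
s=r.get_state();c=cap('wrist','w5');np.savez('pics/w5s.npz',p=s['tcp_pos'],e=s['eef_rot']);print(s['contact_force'],s['moment'],s['tcp_pos'],s['joints'].round(1))
K=np.array(c['intrinsics']);H=np.array(c['hand_eye']);R=Ro.from_euler('xyz',s['eef_rot'],degrees=True)
z=c['range_z'];v,u=np.mgrid[:400,:640];a=(u-K[0,2])/K[0,0];b=(v-K[1,2])/K[0,0];th=np.hypot(a,b)+1e-9
P=np.stack([a/th*np.tan(th)*z,b/th*np.tan(th)*z,z],-1);W=R.apply((P@H[:3,:3].T+H[:3,3]).reshape(-1,3)).reshape(400,640,3)+s['tcp_pos']
h=cv2.cvtColor(c['color'],cv2.COLOR_RGB2HSV);m=(h[...,0]>18)&(h[...,0]<32)&(h[...,1]>170)&(abs(W[...,2]-.16)<.008)&(abs(W[...,0]-.51)<.05)&(W[...,1]<-.09)&(z>0)
Q=W[m];print(len(Q),Q.mean(0),Q.min(0),Q.max(0));cap('side','s5')
for y in(-.115,-.14,-.17): 
  q=Q[abs(Q[:,1]-y)<.006]; print(y,len(q),q.mean(0) if len(q) else 0)"

```

```text
time_s: 14.5
tcp_pos: [0.5081, -0.158, 0.1604]
eef_rot: [180.0, -20.0, 95.8]
contact_force: [0.3, -0.3, -0.3]
gripper_width: 0.03
gripper_force: 0.0
time_s: 15.0
tcp_pos: [0.5106, -0.1835, 0.2309]
eef_rot: [179.9, -20.0, 95.8]
contact_force: [-0.3, 0.0, -0.6]
gripper_width: 0.0308
gripper_force: 0.0
[-0.33933967  0.04133501 -0.64451708] [-1.14481787 -0.23294366  0.05509707] [ 0.51056997 -0.18349039  0.23088338] [ -12.7   15.5   -4.1  -19.4  -77.6 -156. ]
140 [ 0.51009342 -0.16837759  0.15655296] [ 0.50124752 -0.1897868   0.15478947] [ 0.51543571 -0.11399095  0.15818873]
-0.115 1 [ 0.50193809 -0.11399095  0.15754604]
-0.14 0 0
-0.17 47 [ 0.51029279 -0.16933992  0.15649981]
```

View pics/w5.png

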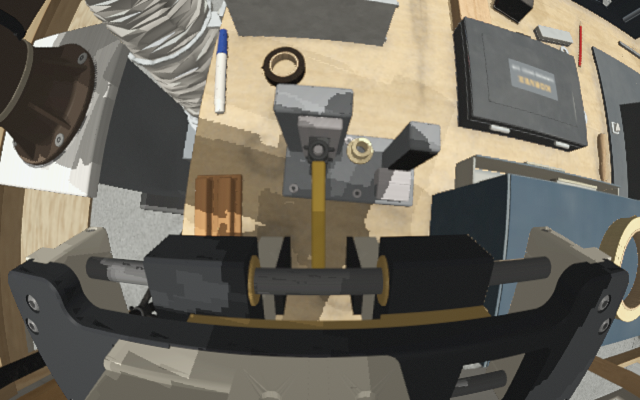

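The leaf hangs by itself on both pintles, 90° open: the plate runs from the socket at (318,150) to (318,265), and the free pintle ends are inside the sockets. Next I'll close the fingers, go down beside the leaf on its near face, then push it round.

```bash
python3 -m crank '[[[0,0,0],[-0.65,-2.1,-0.23],1],[[0,0,0],[-0.65,-2.1,-0.23],1],[[0,0,0],[0,0,0],1],[[0,0,0],[0,0,0],1],[[0,0,0],[-0.9,0,2.5],1],[[0,0,0],[-0.9,0,2.5],1],[[0,0,0],[-0.9,0,2.43],1],[[0,0,0],[0,0,0],1]]'; python3 -m crank '[[[0,0,0],[0,0,0],1],[[0,0,0],[0,0,0],1]]'; python3 - <<'E'
from h import *
s=r.get_state();R=Ro.from_euler('xyz',s['eef_rot'],degrees=True)
w=[s['tcp_pos'][:2],(.486,-.2015),(.5064,-.1981),(.5267,-.189),(.5439,-.175),(.5569,-.157),(.5628,-.1433),(.5655,-.1333),(.567,-.1215),(.567,-.118)]
for a,b in zip(w,w[1:]):print(b,(R.inv().apply([b[0]-a[0],b[1]-a[1],0])*100).round(2))
E
```

```text
time_s: 15.9
tcp_pos: [0.4682, -0.2006, 0.1484]
eef_rot: [-179.7, -20.2, 95.7]
contact_force: [0.2, 0.6, 0.8]
gripper_width: 0.0004
gripper_force: 0.0
time_s: 16.1
tcp_pos: [0.471, -0.2019, 0.1529]
eef_rot: [179.9, -19.9, 95.9]
contact_force: [-1.3, 0.8, 1.0]
gripper_width: 0.0004
gripper_force: 0.0
(0.486, -0.2015) [-0.11  1.5  -0.04]
(0.5064, -0.1981) [0.12 2.06 0.05]
(0.5267, -0.189) [0.66 2.11 0.24]
(0.5439, -0.175) [1.14 1.85 0.42]
(0.5569, -0.157) [1.56 1.48 0.57]
(0.5628, -0.1433) [1.22 0.73 0.45]
(0.5655, -0.1333) [0.91 0.37 0.33]
(0.567, -0.1215) [1.09 0.27 0.4 ]
(0.567, -0.118) [0.33 0.04 0.12]
```

```bash
python3 -m crank '[[[0,0,0],[-0.06,0.75,-0.02],1],[[0,0,0],[-0.06,0.75,-0.02],1],[[0,0,0],[0.04,0.69,0.02],1],[[0,0,0],[0.04,0.69,0.02],1],[[0,0,0],[0.04,0.69,0.02],1],[[0,0,0],[0.22,0.7,0.08],1],[[0,0,0],[0.22,0.7,0.08],1],[[0,0,0],[0.22,0.7,0.08],1]]'; python3 -m crank '[[[0,0,0],[0.38,0.62,0.14],1],[[0,0,0],[0.38,0.62,0.14],1],[[0,0,0],[0.38,0.62,0.14],1],[[0,0,0],[0,0,0],1],[[0,0,0],[0,0,0],1]]'
python3 - <<'E'
from h import *
s=r.get_state();print(s['contact_force'])
for n in('top','side'):
    c=cap(n,n+'6');W=cloud(c)
    h=cv2.cvtColor(c['color'],cv2.COLOR_RGB2HSV);m=(h[...,0]>20)&(h[...,0]<32)&(h[...,1]>160)&(abs(W[...,0]-.55)<.08)&(W[...,1]<-.06)&(W[...,1]>-.22)&(W[...,2]>.14)&(W[...,2]<.175)
    P=W[m][:,:2]
    if len(P)>5:
        d=np.linalg.svd(P-P.mean(0))[2][0];print(n,len(P),P.min(0),P.max(0),np.degrees(np.arctan2(d[1],d[0])))
E
```

```text
time_s: 16.9
tcp_pos: [0.5264, -0.1883, 0.1513]
eef_rot: [180.0, -20.0, 95.8]
contact_force: [0.0, -0.4, 0.8]
gripper_width: 0.0005
gripper_force: 0.2
time_s: 17.4
tcp_pos: [0.5431, -0.1745, 0.1513]
eef_rot: [180.0, -20.0, 95.8]
contact_force: [-0.1, -0.1, 0.5]
gripper_width: 0.0005
gripper_force: 0.0
[-0.07921453 -0.08219409  0.48921146]
top 87 [ 0.51013351 -0.13394007] [ 0.54867721 -0.10489742] 140.70534902022186
side 79 [ 0.51231869 -0.15970925] [ 0.57216191 -0.10836503] -39.8790991664755
```

The leaf is at −40°, as planned. Continue.

```bash
python3 -m crank '[[[0,0,0],[0.52,0.5,0.19],1],[[0,0,0],[0.52,0.5,0.19],1],[[0,0,0],[0.52,0.48,0.19],1],[[0,0,0],[0.41,0.25,0.15],1],[[0,0,0],[0.41,0.25,0.15],1],[[0,0,0],[0.41,0.25,0.15],1],[[0,0,0],[0,0,0],1]]'; python3 -m crank '[[[0,0,0],[0.3,0.12,0.11],1],[[0,0,0],[0.3,0.12,0.11],1],[[0,0,0],[0.3,0.12,0.11],1],[[0,0,0],[0,0,0],1]]'; python3 -m crank '[[[0,0,0],[0.27,0.07,0.1],1],[[0,0,0],[0.27,0.07,0.1],1],[[0,0,0],[0,0,0],1]]'
```

```text
time_s: 18.2
tcp_pos: [0.5625, -0.1422, 0.1513]
eef_rot: [180.0, -20.0, 95.9]
contact_force: [-1.3, -0.2, -0.2]
gripper_width: 0.0003
gripper_force: 0.0
time_s: 18.6
tcp_pos: [0.565, -0.1326, 0.1514]
eef_rot: [180.0, -20.0, 95.8]
contact_force: [-0.2, 0.1, 0.8]
gripper_width: 0.0007
gripper_force: 0.0
time_s: 18.9
tcp_pos: [0.5658, -0.1267, 0.1513]
eef_rot: [180.0, -20.0, 95.8]
contact_force: [-0.5, 0.6, 0.3]
gripper_width: 0.0004
gripper_force: 0.0
```

```bash
cat > ang.py <<'E'
from h import *
import sys
s=r.get_state();print(s['contact_force'])
for n in('top','side'):
    c=cap(n,n+sys.argv[1]);W=cloud(c)
    h=cv2.cvtColor(c['color'],cv2.COLOR_RGB2HSV);m=(h[...,0]>20)&(h[...,0]<32)&(h[...,1]>160)&(abs(W[...,0]-.55)<.08)&(W[...,1]<-.06)&(W[...,1]>-.22)&(W[...,2]>.14)&(W[...,2]<.175)
    P=W[m][:,:2]
    if len(P)>5:
        d=np.linalg.svd(P-P.mean(0))[2][0];print(n,len(P),P.min(0),P.max(0),np.degrees(np.arctan2(d[1],d[0])))
E
python3 ang.py 7; python3 -m crank '[[[0,0,0],[0.2,0.03,0.07],1],[[0,0,0],[0,0,0],1]]';python3 -m crank '[[[0,0,0],[0.2,0.03,0.07],1],[[0,0,0],[0,0,0],1]]';python3 ang.py 8
```

```text
[-0.47255211  0.59869328  0.25650705]
side 74 [ 0.51653074 -0.10640187] [ 0.59959643 -0.09635179] -2.809820179252989
time_s: 19.2
tcp_pos: [0.5658, -0.1248, 0.1513]
eef_rot: [180.0, -20.0, 95.8]
contact_force: [-0.2, -0.5, -0.0]
gripper_width: 0.0001
gripper_force: 0.0
time_s: 19.4
tcp_pos: [0.5659, -0.1226, 0.1513]
eef_rot: [180.0, -20.0, 95.8]
contact_force: [-0.2, 0.2, -0.5]
gripper_width: 0.0004
gripper_force: 0.0
[-0.24033499  0.21600071 -0.48451583]
side 67 [ 0.514476  -0.1025259] [ 0.60231062 -0.09523068] 0.04597604298165354
```

```bash
for k in 1 ; do python3 -m crank '[[[0,0,0],[0.14,0.01,0.05],1],[[0,0,0],[0,0,0],1]]'|sed -n 2,4p; done; python3 -m crank '[[[0,0,0],[0.1,0.01,0.04],1],[[0,0,0],[0,0,0],1]]'|sed -n 2,4p;python3 -m crank '[[[0,0,0],[0.1,0.01,0.04],1],[[0,0,0],[0,0,0],1]]'|sed -n 2,4p; python3 ang.py 9
```

```text
tcp_pos: [0.5659, -0.1212, 0.1513]
eef_rot: [180.0, -20.0, 95.8]
contact_force: [-1.0, -0.7, -0.5]
tcp_pos: [0.5659, -0.1202, 0.1513]
eef_rot: [180.0, -20.0, 95.8]
contact_force: [0.4, -0.1, -0.2]
tcp_pos: [0.5659, -0.1193, 0.1513]
eef_rot: [180.0, -20.0, 95.8]
contact_force: [-0.7, -1.4, 0.0]
[-0.67917889 -1.39707864  0.00662015]
side 58 [ 0.51596434 -0.10043891] [ 0.60304896 -0.09136779] 2.231900276242173
```

```bash
python3 -m crank '[[[0,0,0],[0.07,0.0,0.03],1],[[0,0,0],[0,0,0],1]]'|sed -n 2,4p; python3 -m crank '[[[0,0,0],[0.05,0.0,0.02],1],[[0,0,0],[0,0,0],1]]'|sed -n 2,4p;python3 -m crank '[[[0,0,0],[0.05,0,0.02],1],[[0,0,0],[0,0,0],1]]'|sed -n 2,4p; python3 ang.py 10
```

```text
tcp_pos: [0.5659, -0.119, 0.1513]
eef_rot: [180.0, -19.9, 95.8]
contact_force: [0.2, -5.0, -0.0]
tcp_pos: [0.5659, -0.1189, 0.1513]
eef_rot: [180.0, -19.9, 95.8]
contact_force: [0.6, -5.7, 0.8]
tcp_pos: [0.5659, -0.1188, 0.1513]
eef_rot: [179.9, -19.9, 95.8]
contact_force: [-0.1, -8.2, -0.7]
[-0.13037333 -8.17595625 -0.70667228]
side 48 [ 0.516814   -0.10047357] [ 0.59957325 -0.09225678] 1.7410652912061082
```

Firm contact with the pad at about 8 N. Retreat and check.

```bash
python3 -m crank '[[[0,0,0],[-0.2,0,-0.07],1],[[0,0,0],[-0.5,0,-0.2],1],[[0,0,0],[-2,0,-0.7],1],[[0,0,0],[-2,0,-0.7],1],[[0,0,0],[0,0,-3],1],[[0,0,0],[0,0,-3],1],[[0,0,0],[0,0,0],1],[[0,0,0],[0,0,0],1]]'; python3 ang.py 11;  python3 - <<'E'
from h import *
s=cv2.imread('pics/side11.png')
cv2.imwrite('pics/s11c.png',cv2.resize(s[140:265,200:340],None,fx=4.6,fy=4.6,interpolation=cv2.INTER_CUBIC))
E
```

```text
time_s: 21.7
tcp_pos: [0.5729, -0.1873, 0.2076]
eef_rot: [179.9, -20.0, 95.8]
contact_force: [0.8, 0.9, -0.3]
gripper_width: 0.0001
gripper_force: 0.0
[ 0.82335714  0.93237021 -0.28010438]
top 234 [ 0.51539353 -0.10260445] [ 0.61267421 -0.08922392] -178.06509740825328
side 98 [ 0.51804924 -0.10086845] [ 0.61228904 -0.09221893] 1.9081006198136805
```

View pics/s11c.png

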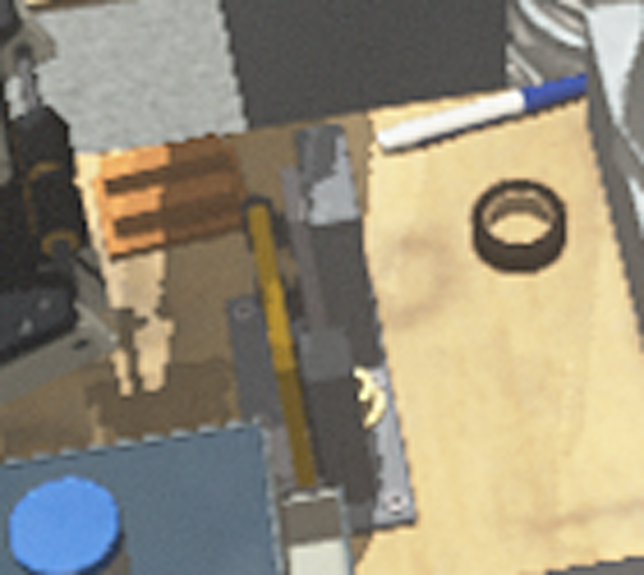

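The leaf hangs from the socket at (258,205) and lies shut against the jamb at (310,480). It stayed at 1.9° after release, and the hand is clear of it. Handing in.

```bash
python3 -c "
from h import *
print(r.close_job())"
```

```text
the job is handed in; nothing more can be done
None
```

The leaf is hung home on both pintles, was left hanging open by itself, then was swung shut against the pad and let go; the final camera check showed it staying shut, and the job is handed in, though no verdict came back.

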